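# Fetch the torch from behind the cans

## Robot

A 6-joint arm with a two-finger parallel gripper is mounted at the origin on a cart in front of the work surface, level with it; the furniture and walls round the work are solid. World frame = base frame: x ahead of the robot, y to its left, z up, the work surface at z = 0. Lengths are in m, angles in rad, forces in N, time in s.
With the tool pointing down it reaches from about 0.375 to 0.9 m from the base axis. Payload 3.1 kg.
Tool frame: the origin (TCP) lies midway between the tips of the shut fingers; the grasp point (between the pads) lies 19 mm behind it (pinch_z is the distance from the TCP to the grasp point, in m); z points along the fingers, y is the line along which they close (so a half turn about z gives the same grasp; the last joint's range is limited). The gripper opens to 85 mm and grips with 20 to 120 N. Pads are 22 mm wide; open, the fingers measure 114 mm over their backs; the gripper's body (76 mm by 85 mm) begins 54 mm behind the grasp point. The pads swing forward as they close: fully open they stand 13 mm farther back than shut.
Start: joints at [0.944, 0.527, 1.433, -0, 1.181, -0.178], TCP at [0.271, 0.563, 0.231] pointing down, gripper open.
Joint ranges: [-3.08, 3.08], [-0.75, 2.2], [0.22, 2.44], [-1.43, 4.57], [0, 2.65], [-2.85, 2.85]. Speed limits (rad/s): [2.79, 2.79, 3.14, 3.14, 3.14, 3.14].

## Interface

Orientations are given as a unit quaternion [x, y, z, w].
In Python, from station import sense, snapshot, camera_params, sign_off, pinch_z gives the robot as it stands. The module is installed in compiled form; this text tells all that it offers.
- The arm moves only by the shell command python3 -m handwheel 'ROWS' [FORCE]. ROWS is JSON, a list that holds one entry, the list of rows, each a list of 7 numbers: the turn, a rotation vector about the tool's x, y, z in degrees, then the shift along the tool's x, y, z in m, then the opening, from 0 (shut) to 1 (fully open). A call has 1 to 20 rows; each row shifts and turns the commanded pose from where the row before left it, along the tool's axes as they then stand; what a row does not reach is not made up. A row lasts 1/8 s, in which the tool goes at most 62.5 mm and 10.7 degrees, less where a joint would pass 70% of its speed; a pose out of reach is approached as far as the arm can. A call with a gripper value outside its range is refused whole. The fingers move at their own pace and stop on an object; FORCE is the grip in N (left out, the last holds). Time passes only in rows, so rows that do not move let the fingers close. It gives the time, the measured TCP pose, the force, the opening and the grip force at its end, in the units of the state.
- sense(): the state, without advancing time (a new reading comes with each control period).
- snapshot(name): name is "side" or "top" or "wrist"; returns the picture (420x560x3 uint8, red, green, blue); there is no depth.
- camera_params(name): a dict with "fx", "fy", "cx", "cy" (pixels), "world_to_cam" (4x4, takes a point from world to camera coordinates); the wrist camera has in their place "mount" (4x4, takes a point from camera to tool coordinates, whose origin is the TCP and whose axes are the flange's). Camera axes: x right, y down, z forward; pixel columns grow to the right and rows downward; lengths in m; the calibration is good to about 2 mm. A picture is of the moment at which its call begins: read the wrist's pose just before it. camera_params takes no time and is no camera call.
- sign_off(): hands the job in; it is judged then, once.
The state is a dict: "t": time; "q": joint angles; "qd": joint speeds; "tau": joint torques, N m; "tcp_pos": TCP position; "tool_rot": TCP orientation; "force": force on the tool from outside, world axes, zero at the start; "ft_torque": the same for the moment, N m; "finger_gap": opening from 0.0 (shut) to 1.0 (fully open); "gripper_force": force on a finger pad.
Only numpy, scipy, OpenCV 4.12 (cv2) and the standard library are available. Lean on these libraries where they do the work, as an engineer would, in place of code of your own. Each camera call takes 0.05 s, during which the arm holds its last target. There are 200 camera calls.

## Task

The torch lies at the back of the plywood storage board, behind the oil can, the small spray bottle and the tape measure. First stand all three of them upright on the black rubber side mat, then lay the torch lengthwise in the middle of the metal torch rest, between its stops, while the three still stand on the mat. Then put the three back upright on the storage board, each just where it stood at the start and turned square to the board as it was, leaving the paint tin alone.

Things in the scene. Friction and masses are not known exactly. Their poses are not given: they have to be found in the camera images.
- oil_can: Slim aerosol can with a dark blue cap and a white and blue label, standing on the storage board in one of the three front places (which one differs from start to start). 52 mm diameter (48 to 50 mm where gripped), 161 mm high, 0.2 kg. Origin: centre of its underside; z up along the can.
- small_spray: White trigger spray bottle, dark green lower band, in one of the board's three front places; 157 mm high, 0.15 kg. Origin at the underside, z up; its x lies along the board's x within 0.1 rad. Body: x -21 to 29, y -16 to 16 mm, to z = 87 mm. Neck: x -7 to 15, y -11 to 10 mm, z 87 to 124 mm: grip it across y at z = 105 mm. The head above is narrow in y and passes between open fingers.
- tape_measure: Yellow and black tape measure standing in one of the board's three front places; 81 mm long (its y), 67 mm high, 0.22 kg, no moving parts. Origin at the underside, z up. Case: x -18 to 14, y -29 to 38 mm, z to 64 mm: grip it across x at x = -2, y = 4, z = 42 mm. The hook (y = -41 mm) points to the board's front; y lies along the board's x within 0.1 rad.
- torch: Black metal torch lying on its side across the back of the storage board, 133 mm long along its own y, 39 mm wide, 41 mm high, 0.12 kg. Origin: middle of its length, at the underside; z up as it lies. Grip it across x at its middle, about 24 mm above the underside. Its y lies along the board's y axis within 0.06 rad.
- torch_mid (a point): Middle of the torch: on its long axis, 20 mm above the origin of torch, axes as torch.
- storage_board: Fixed plywood board 170 (x) by 270 (y) by 10 mm. Origin: centre of the underside; x to the back, away from the robot, z up. Front places at x = -30, y = -85, 0, 85 mm; the torch lies at x = 42, y = 0 mm between four steel stops (8 mm diameter, 8 mm high, x = 13 and 71, y = -42 and 42 mm).
- side_mat: Fixed black rubber mat with thin grey ribs, 270 mm (x) by 130 mm (y), 6 mm thick, to the robot's right. Origin: centre of its underside, x along its length, z up.
- torch_rest: Fixed aluminium plate 90 mm (x) by 160 mm (y), 5 mm thick, to the robot's left, with four steel stops (8 mm diameter, 8 mm high, at x = -31 and +31 mm, y = -42 and +42 mm). Origin: centre of its underside, z up. The torch belongs in its middle, along its y axis, either way round.
- paint_tin: Bystander, leave alone: small red paint tin, 77 mm diameter, 76 mm high, loose on the worktop near the robot. Origin: centre of its underside.
Mind the look-alikes: they are no part of the job. Leave any orange look-alike of the oil_can alone.

How it is judged:
On the way, in this order (a step that is already met when the one before it is completed fails the run):
1. the oil can, the small spray bottle and the tape measure all stand released on the side mat (x of oil_can in the frame of side_mat between -0.125 and 0.125 m and y of oil_can in the frame of side_mat between -0.055 and 0.055 m and z of oil_can in the frame of side_mat between 0.002 and 0.012 m and angle between each of oil_can, small_spray, tape_measure's own z axis and vertical below 0.1 rad and linear speed of each of oil_can, small_spray, tape_measure below 0.02 m/s and angular speed of each of oil_can, small_spray, tape_measure below 0.3 rad/s and contact force between each of oil_can, small_spray, tape_measure and the fingers below 0.2 N and x of small_spray in the frame of side_mat between -0.125 and 0.125 m and y of small_spray in the frame of side_mat between -0.055 and 0.055 m and z of small_spray in the frame of side_mat between 0.002 and 0.012 m and x of tape_measure in the frame of side_mat between -0.125 and 0.125 m and y of tape_measure in the frame of side_mat between -0.055 and 0.055 m and z of tape_measure in the frame of side_mat between 0.002 and 0.012 m), for 0.2 s.
2. the torch lies released on the torch rest while the three still stand on the side mat (all of step 1 and horizontal distance between torch_mid and torch_rest below 0.015 m and angle between the y axis of torch and the y axis of torch_rest, either way round below 0.2 rad and z of torch_mid in the frame of torch_rest between 0.018 and 0.033 m and linear speed of torch below 0.02 m/s and angular speed of torch below 0.3 rad/s and contact force between torch and the fingers below 0.2 N), for 0.2 s.
At the end, for the whole second after the job is handed in: Torch on its rest: middle within 15 mm, length within 0.2 rad of the rest's y. Oil can, spray bottle, tape measure each upright (0.1 rad), within 15 mm of its start; bottle's x and tape measure's y within 0.35 rad of the board's x. All released, at rest (distance of each of oil_can, small_spray, tape_measure from where it was at the start of the episode below 0.015 m and angle between each of oil_can, small_spray, tape_measure's own z axis and vertical below 0.1 rad and linear speed of each of oil_can, small_spray, tape_measure, torch below 0.02 m/s and angular speed of each of oil_can, small_spray, tape_measure, torch below 0.3 rad/s and contact force between each of oil_can, small_spray, tape_measure, torch and the fingers below 0.2 N and angle between the x axis of small_spray and the x axis of storage_board, either way round below 0.35 rad and angle between the y axis of tape_measure and the x axis of storage_board, either way round below 0.35 rad and horizontal distance between torch_mid and torch_rest below 0.015 m and angle between the y axis of torch and the y axis of torch_rest, either way round below 0.2 rad and z of torch_mid in the frame of torch_rest between 0.018 and 0.033 m); the robot touches nothing.
It fails at once if the paint tin is moved more than 20 mm (distance of paint_tin from where it was at the start of the episode above 0.02 m).
It also fails if it takes over 141 s, if anything falls off the work surface, if the arm or the gripper's body presses on something with over 40 N, if the wrist force passes 120 N, or if a joint passes its speed limit or range.

## Working session

There is one attempt and no reset: what is moved stays moved. The work goes in short steps, Python scripts to look and compute and a shell command to move; the robot and the scene stay as the last step left them, time stands still between calls to the robot, and variables do not carry over. Pictures are saved under pics/ and viewed, at most 16 in all, crops included, and the job is handed in when it is done.

```bash
mkdir -p pics; python3 - <<'E'
from station import *
import cv2
s=sense();print(s['t'],s['tcp_pos'],s['tool_rot'],s['finger_gap'],pinch_z)
for n in('side','top','wrist'):
    print(n,camera_params(n)); cv2.imwrite(f'pics/{n}0.png',snapshot(n)[:,:,::-1])
E
```

```text
0.0 [0.27074256 0.56250466 0.23033388] [ 2.22524995e-01  9.74926384e-01 -1.00041355e-03 -4.13823122e-04] 0.9971441807535543 0.0187
side {'fx': 534.3819951090734, 'fy': 534.3819951090734, 'cx': 280.45143935412, 'cy': 213.91550845084086, 'world_to_cam': array([[ 0.88834478, -0.45915156,  0.00483652, -0.54097013],
       [-0.35856612, -0.70023952, -0.61732888,  0.17784566],
       [ 0.28683425,  0.54666668, -0.78669032,  1.14280127],
       [ 0.        ,  0.        ,  0.        ,  1.        ]])}
top {'fx': 488.7791520212763, 'fy': 488.7791520212763, 'cx': 275.22184716108444, 'cy': 206.7336667881646, 'world_to_cam': array([[-0.01998352, -0.99975942,  0.00904183, -0.08827742],
       [-0.98251757,  0.01796302, -0.18530125,  0.55855048],
       [ 0.18509426, -0.01258673, -0.98264016,  1.16050259],
       [ 0.        ,  0.        ,  0.        ,  1.        ]])}
wrist {'fx': 357.69058212094774, 'fy': 357.69058212094774, 'cx': 282.9344545863396, 'cy': 209.7124692158573, 'mount': array([[ 1.77037404e-04, -9.49389163e-01, -3.14102191e-01,
         8.06834805e-02],
       [ 9.99999703e-01,  4.03550267e-04, -6.56120538e-04,
         1.06295455e-03],
       [ 7.49669752e-04, -3.14101982e-01,  9.49388952e-01,
        -1.42582008e-01],
       [ 0.00000000e+00,  0.00000000e+00,  0.00000000e+00,
         1.00000000e+00]])}
```

View pics/top0.png

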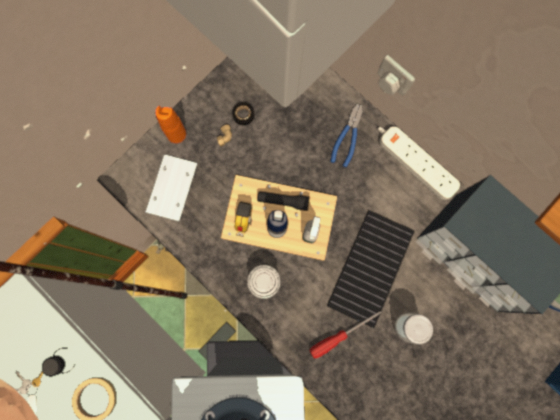

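View pics/side0.png

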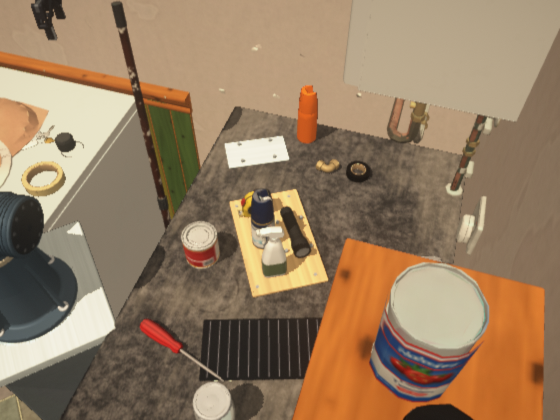

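Candidates: oil_can — the blue-capped can at top (277,222), against the orange look-alike at (170,125), which I leave alone. Small_spray — white head at (312,230). Tape — yellow/black at (243,216). Torch — black at (283,200). Paint tin — red in the side view, top (264,282), against another tin at (415,328). Mat is black at (370,268) and rest is pale at (171,188). A close crop will check the choice.

```bash
cat > h.py <<'E'
from station import *
import cv2, numpy as np
from scipy.spatial.transform import Rotation as R
def cam(n,s=None):
    p=camera_params(n)
    if n=='wrist':
        s=s or sense(); T=np.eye(4);T[:3,:3]=R.from_quat(s['tool_rot']).as_matrix();T[:3,3]=s['tcp_pos']
        return p,T@p['mount']
    return p,np.linalg.inv(p['world_to_cam'])
def ray(n,u,v,z,s=None):
    p,M=cam(n,s); d=M[:3,:3]@[(u-p['cx'])/p['fx'],(v-p['cy'])/p['fy'],1]
    o=M[:3,3]; return o+d*(z-o[2])/d[2]
def proj(n,X,s=None):
    p,M=cam(n,s); c=np.linalg.inv(M)@[*X,1]
    return [p['cx']+p['fx']*c[0]/c[2],p['cy']+p['fy']*c[1]/c[2]]
E
python3 - <<'E'
from h import *
im=cv2.imread('pics/top0.png')
cv2.imwrite('pics/topcrop.png',cv2.resize(im[150:345,140:400],(780,585),interpolation=cv2.INTER_CUBIC))
def fr(px,z):
    P=np.array([ray('top',*p,z)[:2] for p in px]);print(P.round(3).tolist(),P.mean(0).round(4));return P
fr([(235,177),(337,193),(327,260),(222,241)],.01)
fr([(369,210),(414,227),(375,326),(328,306)],.006)
fr([(165,155),(197,160),(180,220),(147,212)],.005)
print(ray('top',277,216,.161),ray('top',264,281,.076))
E
```

```text
[[0.645, 0.003], [0.598, -0.26], [0.426, -0.227], [0.479, 0.037]] [ 0.537  -0.1117]
[[0.553, -0.341], [0.506, -0.454], [0.261, -0.34], [0.312, -0.226]] [ 0.408  -0.3404]
[[0.709, 0.187], [0.694, 0.103], [0.536, 0.145], [0.558, 0.23]] [0.6243 0.1665]
[ 0.51507175 -0.10113673  0.161     ] [ 0.37414139 -0.06854434  0.076     ]
```

View pics/topcrop.png

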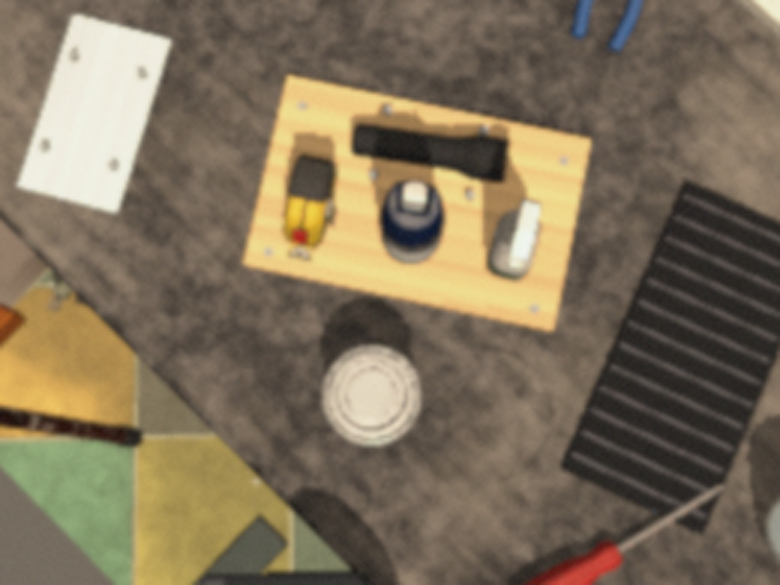

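Crop shows the tape (yellow, 305,205), oil can (blue cap, 412,218), spray (white head, 522,232), torch (430,152), mat and rest. No other candidates on the board, so the choice stands.

```bash
cat >> h.py <<'E'
from scipy.optimize import least_squares
def rect(n,px,lx,ly,z,x0,s=None):
    # corners ordered (+x,+y),(+x,-y),(-x,-y),(-x,+y)
    L=np.array([(1,1),(1,-1),(-1,-1),(-1,1)])*[lx/2,ly/2]
    P=np.array([ray(n,*p,z,s)[:2] for p in px])
    def f(v):
        c,q=np.cos(v[2]),np.sin(v[2]); return (L@np.array([[c,q],[-q,c]])+v[:2]-P).ravel()
    r=least_squares(f,x0); return r.x.round(4),np.abs(r.fun).max().round(4)
def plan(x,y,z,yaw):
    "yaw = world angle of tool y; z of TCP. prints tool-z turn(deg), then shift in turned tool axes"
    s=sense(); M=R.from_quat(s['tool_rot']).as_matrix(); cur=np.arctan2(M[1,1],M[0,1])
    d=(yaw-cur+np.pi)%(2*np.pi)-np.pi
    ty=np.array([np.cos(yaw),np.sin(yaw)]); tx=np.array([ty[1],-ty[0]])*1.0
    tx=np.cross([*ty,0],[0,0,-1])[:2]
    D=np.array([x,y,z])-s['tcp_pos']
    print('q1,q6',s['q'][[0,5]] if hasattr(s['q'],'shape') else (s['q'][0],s['q'][5]),'tilt',M[:2,2].round(4),'turn about tool z',round(-np.degrees(d),1),'shift',(tx@D[:2]).round(4),(ty@D[:2]).round(4),(-D[2]).round(4))
E
python3 - <<'E'
from h import *
k=lambda l:[(140+a/3,150+b/3) for a,b in l]
print(rect('top',k([(288,75),(592,140),(555,330),(244,265)]),.17,.27,.01,[.53,-.11,-.2]))
print(rect('top',k([(685,182),(821,231),(705,532),(563,467)]),.27,.13,.006,[.4,-.34,-.45]))
print(rect('top',k([(72,14),(171,40),(118,213),(17,186)]),.16,.09,.005,[.6,.17,-.25]))
plan(.50,-.11,.36,-.2)
E
```

```text
(array([ 0.5376, -0.1108, -0.2295]), np.float64(0.0017))
(array([ 0.407 , -0.3395, -0.4339]), np.float64(0.006))
(array([ 0.6216,  0.1684, -0.2798]), np.float64(0.0009))
q1,q6 [ 0.94346884 -0.17848612] tilt [-0.001  -0.0014] turn about tool z 75.7 shift -0.6137 0.3582 -0.1295
```

```bash
python3 -m handwheel '[[[0,0,9.7,0,0,-0.016,1],[0,0,9.7,0,0,-0.016,1],[0,0,9.7,0,0,-0.016,1],[0,0,9.7,0,0,-0.016,1],[0,0,9.7,0,0,-0.016,1],[0,0,9.7,0,0,-0.016,1],[0,0,9.7,0,0,-0.016,1],[0,0,9.7,0,0,-0.016,1],[0,0,0,-0.05,0.03,0,1],[0,0,0,-0.05,0.03,0,1],[0,0,0,-0.05,0.03,0,1],[0,0,0,-0.05,0.03,0,1],[0,0,0,-0.05,0.03,0,1],[0,0,0,-0.05,0.03,0,1],[0,0,0,-0.05,0.03,0,1],[0,0,0,-0.05,0.03,0,1],[0,0,0,-0.05,0.03,0,1],[0,0,0,-0.05,0.03,0,1],[0,0,0,-0.05,0.03,0,1],[0,0,0,-0.05,0.03,0,1]]]' 60
python3 - <<'E'
from h import *
s=sense();print(s['t'],s['tcp_pos'],s['q'])
a=snapshot('wrist')[:,:,::-1];b=snapshot('top')[:,:,::-1]
cv2.imwrite('pics/w1.png',cv2.resize(a,(800,600),interpolation=cv2.INTER_CUBIC))
np.save('w1.npy',np.r_[s['tcp_pos'],s['tool_rot']])
E
```

```text
t: 2.65
tcp_pos: [0.4834, -0.1055, 0.3592]
tool_rot: [0.784, 0.62, 0.0, -0.0]
force: [1.1, 1.1, 0.4]
finger_gap: 1.002
gripper_force: 0.0
2.65 [ 0.48338963 -0.10551629  0.35916779] [-4.41402715e-01  2.10629715e-01  1.57041722e+00  3.62148395e-04
  1.36075395e+00 -2.08622442e-01]
```

View pics/w1.png

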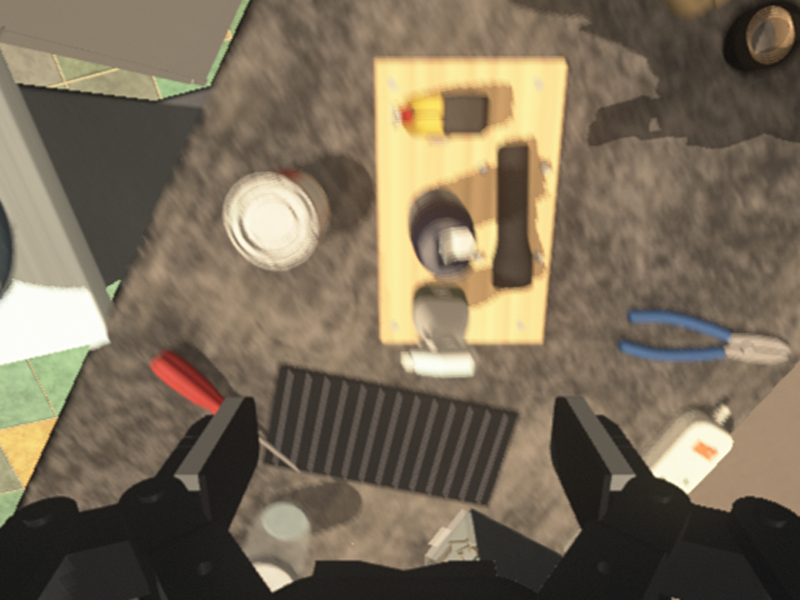

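```bash
python3 - <<'E'
from h import *
a=np.load('w1.npy');s=dict(tcp_pos=a[:3],tool_rot=a[3:])
k=lambda l:[(x*.7,y*.7) for x,y in l]
b,e=rect('wrist',k([(568,57),(543,345),(381,345),(374,58)]),.17,.27,.01,[.53,-.11,-.2],s);print(b,e)
print(rect('wrist',k([(518,408),(488,503),(268,468),(281,366)]),.27,.13,.006,[.4,-.34,-.45],s))
c,q=np.cos(b[2]),np.sin(b[2]);W=lambda x,y:np.array([b[0]+c*x-q*y,b[1]+q*x+c*y])
B=lambda P:np.array([c*(P[0]-b[0])+q*(P[1]-b[1]),-q*(P[0]-b[0])+c*(P[1]-b[1])])
for y in(-.085,0,.085):print('place',W(-.03,y))
print('torch',W(.042,0))
# measured in board frame
for nm,u,v,z in[('can base left edge mid',430,195,.03),('can top nozzle',457,245,.171),('torch mid',513,214,.04),('tape mid top',447,115,.07),('spray head',438,363,.165),('spray body top',442,312,.097)]:
    print(nm,(B(ray('wrist',u*.7,v*.7,z,s))*1000).round())
for nm,u,v,z in[('can nozzle',415,190,.171),('tape',308,200,.07),('torch',430,152,.04),('spray head',525,232,.16)]:
    print('T',nm,(B(ray('top',140+u/3,150+v/3,z))*1000).round())
for X in [(*W(-.03,0),.01),(*W(-.03,0),.171),(*W(-.03,-.085),.01),(*W(-.03,-.085),.115),(*W(-.03,.085),.074)]:print((np.array(proj('wrist',X,s))/.7).round())
E
```

```text
[ 0.5426 -0.1139 -0.2271] 0.0021
(array([ 0.411 , -0.3418, -0.4257]), np.float64(0.0049))
place [ 0.4942323 -0.1899629]
place [ 0.5133703  -0.10714541]
place [ 0.5325083  -0.02432792]
torch [ 0.58352158 -0.12335642]
can base left edge mid [-36.  20.]
can top nozzle [-25.   5.]
torch mid [39.  4.]
tape mid top [-25.  88.]
spray head [-35. -84.]
spray body top [-28. -69.]
T can nozzle [-25.   4.]
T tape [-33.  90.]
T torch [32.  1.]
T spray head [-37. -82.]
[435. 214.]
[449. 252.]
[434. 298.]
[441. 338.]
[441. 119.]
```

```bash
python3 - <<'E'
import cv2
im=cv2.imread('pics/side0.png')
cv2.imwrite('pics/sidecrop.png',cv2.resize(im[175:300,215:335],(576,600),interpolation=cv2.INTER_CUBIC))
E
```

```text
(no output)
```

View pics/sidecrop.png

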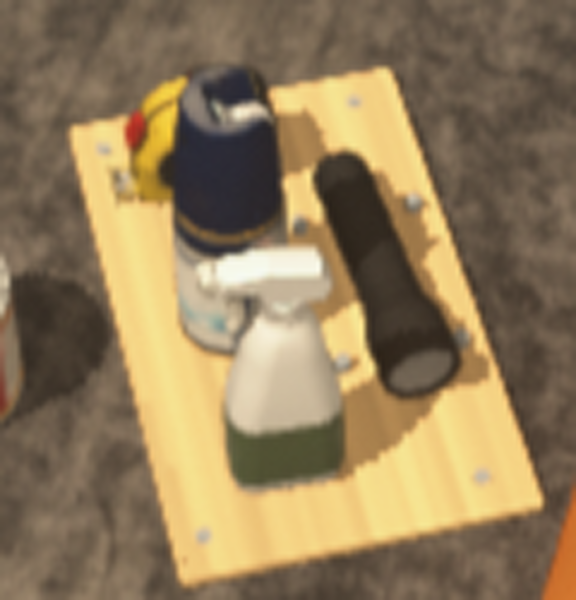

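The side crop confirms it: can with blue cap, spray with green band and nozzle to the front, torch behind. All are at nominal places within a few mm. Going to the can.

```bash
python3 -c "
from h import *
plan(.512,-.1055,.101,-.228)"
```

```text
q1,q6 [-0.44532834 -0.20637051] tilt [ 0.0011 -0.0026] turn about tool z -0.6 shift 0.0096 0.0254 0.2579
```

```bash
python3 -m handwheel '[[[0,0,0,0.005,0.013,0.02,1],[0,0,0,0.005,0.013,0.03,1],[0,0,0,0,0,0.04,1],[0,0,0,0,0,0.04,1],[0,0,0,0,0,0.04,1],[0,0,0,0,0,0.03,1],[0,0,0,0,0,0.03,1],[0,0,0,0,0,0.02,1],[0,0,0,0,0,0.008,1],[0,0,0,0,0,0,1]]]' 40
python3 - <<'E'
from h import *
plan(.512,-.1055,.101,-.228)
cv2.imwrite('pics/w2.png',snapshot('wrist')[:,:,::-1])
cv2.imwrite('pics/s2.png',cv2.resize(snapshot('side')[120:320,160:380][:,:,::-1],(660,600)))
E
```

```text
t: 4.0
tcp_pos: [0.5107, -0.0994, 0.1012]
tool_rot: [0.784, 0.621, -0.0, -0.0]
force: [0.2, -0.3, -0.2]
finger_gap: 1.0
gripper_force: 0.0
q1,q6 [-0.40735231 -0.17543889] tilt [-0.0008  0.0005] turn about tool z -0.2 shift -0.0056 0.0027 0.0002
```

View pics/w2.png

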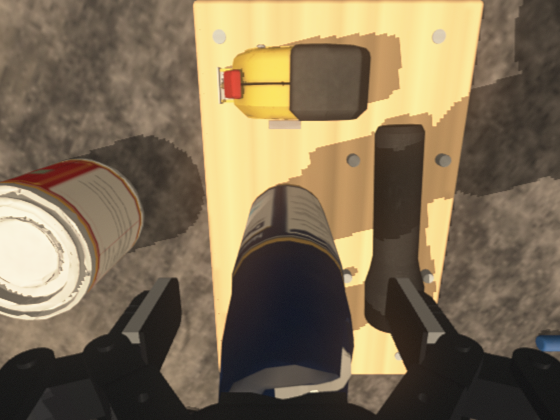

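Wrist view: fingers straddle the can evenly (pad edges at 178 and 395, cap 222–352). The far base edge is at (288,186). Checking the other axis.

```bash
python3 - <<'E'
from h import *
s=sense();M=R.from_quat(s['tool_rot']).as_matrix()
f=lambda u,v,z:(M.T@(ray('wrist',u,v,z)-s['tcp_pos'])*1000).round(1)[:2]
print('can far base edge',f(288,186,.010),'stops',f(353,160,.018),f(443,160,.018),f(348,275,.018),f(427,275,.018))
print('tape front/back',f(228,84,.05),f(368,82,.05),'tape sides',f(320,44,.06),f(320,119,.04),'torch ends',f(399,126,.03),f(395,332,.02))
E
```

```text
can far base edge [20.8  3.6] stops [40.  44.9] [ 40.  102.4] [-42.3  46.5] [-42.4 102.7]
tape front/back [ 85.2 -28. ] [86.2 43.8] tape sides [102.8  17.7] [67.  20.8] torch ends [62.3 68.3] [-89.   83.9]
```

```bash
python3 -m handwheel '[[[0,0,0,-0.005,0.002,0,1],[0,0,0,0,0,0,0],[0,0,0,0,0,0,0],[0,0,0,0,0,0,0],[0,0,0,0,0,0,0],[0,0,0,0,0,0,0],[0,0,0,0,0,0,0]]]' 40
python3 -c "
from h import *
s=sense();print(s['tcp_pos'],s['finger_gap'],s['gripper_force'])
plan(.485,-.367,.302,-.228)"
```

```text
t: 4.97
tcp_pos: [0.5131, -0.1059, 0.102]
tool_rot: [0.784, 0.62, 0.001, 0.002]
force: [2.7, -0.7, 5.0]
finger_gap: 0.528
gripper_force: 36.2
[ 0.51307787 -0.10590799  0.10197131] 0.5283398168432785 36.188739300268935
q1,q6 [-0.41706111 -0.18458753] tilt [ 0.0033 -0.0014] turn about tool z -0.3 shift -0.2607 0.0317 -0.2
```

```bash
python3 -m handwheel '[[[0,0,0,0,0,-0.02,0],[0,0,0,0,0,-0.045,0],[0,0,0,0,0,-0.045,0],[0,0,0,0,0,-0.045,0],[0,0,0,0,0,-0.045,0],[0,0,0,-0.02,0.002,0,0],[0,0,0,-0.04,0.005,0,0],[0,0,0,-0.04,0.005,0,0],[0,0,0,-0.04,0.005,0,0],[0,0,0,-0.04,0.005,0,0],[0,0,0,-0.04,0.005,0,0],[0,0,0,-0.03,0.005,0,0],[0,0,0,-0.011,0,0,0],[0,0,0,0,0,0.045,0],[0,0,0,0,0,0.045,0],[0,0,0,0,0,0.045,0],[0,0,0,0,0,0.03,0],[0,0,0,0,0,0.015,0],[0,0,0,0,0,0,0]]]'
python3 -c "
from h import *
plan(.485,-.367,.098,-.228)"
```

```text
t: 7.35
tcp_pos: [0.4821, -0.3652, 0.1202]
tool_rot: [0.784, 0.621, -0.0, -0.002]
force: [-1.0, 0.1, -1.7]
finger_gap: 0.527
gripper_force: 37.0
q1,q6 [-0.83294711 -0.60124177] tilt [-0.0025  0.003 ] turn about tool z -0.2 shift -0.0011 0.0033 0.0222
```

```bash
python3 -m handwheel '[[[0,0,0,0,0,0.012,0],[0,0,0,0,0,0.006,0],[0,0,0,0,0,0.003,0],[0,0,0,0,0,0,0]]]'
python3 -c "
from h import *
print(sense()['force'],sense()['tcp_pos'])"
```

```text
t: 7.85
tcp_pos: [0.4827, -0.3667, 0.1004]
tool_rot: [0.784, 0.62, 0.0, 0.0]
force: [1.0, -0.7, -2.7]
finger_gap: 0.53
gripper_force: 37.0
[ 1.00431856 -0.66429482 -2.69460187] [ 0.4827069  -0.36665513  0.10035792]
```

```bash
python3 -m handwheel '[[[0,0,0,0,0,0.002,0],[0,0,0,0,0,0,1],[0,0,0,0,0,0,1],[0,0,0,0,0,0,1],[0,0,0,0,0,-0.03,1],[0,0,0,0,0,-0.04,1],[0,0,0,0,0,-0.05,1],[0,0,0,0,0,-0.05,1],[0,0,0,0,0,-0.05,1],[0,0,-10,0,0,0,1],[0,0,-10,0,0,0,1],[0,0,-10,0,0,0,1],[0,0,-10,0,0,0,1],[0,0,-10,0,0,0,1],[0,0,-10,0,0,0,1],[0,0,-10,0,0,0,1],[0,0,-10,0,0,0,1],[0,0,-10,0,0,0,1],[0,0,0,0,0,0,1]]]'
python3 -c "
from h import *
print(sense()['q'])
plan(.493,-.192,.32,1.343)"
```

```text
t: 10.22
tcp_pos: [0.4826, -0.3665, 0.3184]
tool_rot: [0.117, 0.993, -0.0, 0.0]
force: [0.2, -0.5, 0.3]
finger_gap: 0.997
gripper_force: 0.0
[-8.33703703e-01  4.17246272e-01  1.37300115e+00  3.95497569e-05
  1.35126953e+00 -2.17006787e+00]
q1,q6 [-0.8337037  -2.17006787] tilt [ 0.0001 -0.    ] turn about tool z -0.4 shift 0.0293 0.1723 -0.0016
```

```bash
python3 -m handwheel '[[[0,0,0,0.01,0.058,0,0.6],[0,0,0,0.01,0.058,0,0.6],[0,0,0,0.01,0.056,0,0.6],[0,0,0,0,0,0,0.6],[0,0,0,0,0,0,0.6]]]'
python3 - <<'E'
from h import *
s=sense();np.save('w3.npy',np.r_[s['tcp_pos'],s['tool_rot']])
cv2.imwrite('pics/w3.png',snapshot('wrist')[:,:,::-1])
plan(.493,-.192,.32,1.343)
E
```

```text
t: 10.85
tcp_pos: [0.4934, -0.1926, 0.3187]
tool_rot: [0.116, 0.993, -0.001, 0.0]
force: [-1.3, -0.3, -0.5]
finger_gap: 0.604
gripper_force: 0.0
q1,q6 [-0.58415358 -1.92056968] tilt [ 0.0007 -0.0011] turn about tool z -0.4 shift 0.0007 0.0012 -0.0014
```

View pics/w3.png

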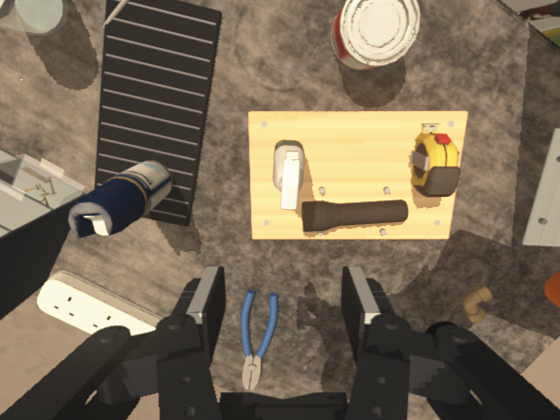

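```bash
python3 - <<'E'
from h import *
s=sense();M=R.from_quat(s['tool_rot']).as_matrix()
f=lambda u,v,z:(M.T@(ray('wrist',u,v,z,s)-s['tcp_pos'])*1000).round(1)[:2]
b=rect('wrist',[(452,239),(253,240),(249,111),(467,111)],.17,.27,.01,[.54,-.11,-.23],s);print(b)
c,q=np.cos(b[0][2]),np.sin(b[0][2])
for y in(-.085,0,.085):
  W=[b[0][0]+c*-.03-q*y,b[0][1]+q*-.03+c*y,0];print('place tool frame',(M.T@(np.r_[W]-s['tcp_pos'])*1000).round(1)[:2])
print('head front/back',f(291,150,.165),f(289,209,.165),'body front top',f(288,141,.09),'body L/R',f(275,165,.07),f(303,165,.07))
print('tape',f(437,138,.07),f(438,195,.05),'L/R',f(416,165,.05),f(459,165,.05))
print('torch',f(303,216,.03),f(407,211,.03))
E
```

```text
(array([ 0.5416, -0.1087, -0.2257]), np.float64(0.0037))
place tool frame [2.4 8.6]
place tool frame [ 3.1 93.6]
place tool frame [  3.8 178.5]
head front/back [34.5  7.5] [-16.8   6.1] body front top [32.1  6. ] body L/R [ 3.2 -8. ] [ 3.2 23. ]
tape [ 32.8 167.1] [-36.9 185.9] L/R [ -0.7 155.4] [ -0.6 205.3]
torch [-70.6  26.4] [-63.7 158.4]
```

```bash
python3 - <<'E'
from h import *
s=sense();M=R.from_quat(s['tool_rot']).as_matrix()
g=lambda u,v,z:(M.T@(ray('side',215+u/4.8,175+v/4.8,z)-s['tcp_pos'])*1000).round(1)[:2]
for nm,u,v in[('neck',290,315),('nozzle tip',198,275),('head rear',330,275),('bodybottom L',230,475),('bodybottom R',344,470),('body top L',255,345),('R',325,345)]:
  print(nm,[(z,g(u,v,z).tolist()) for z in(.01,.02,.1,.115,.15)])
E
```

```text
neck [(0.01, [-22.9, 84.8]), (0.02, [-21.3, 77.9]), (0.1, [-8.3, 22.8]), (0.115, [-5.9, 12.5]), (0.15, [-0.2, -11.7])]
nozzle tip [(0.01, [14.7, 118.3]), (0.02, [15.9, 111.1]), (0.1, [25.9, 53.3]), (0.115, [27.8, 42.5]), (0.15, [32.2, 17.2])]
head rear [(0.01, [-47.3, 103.2]), (0.02, [-45.4, 96.1]), (0.1, [-30.5, 39.5]), (0.115, [-27.7, 28.9]), (0.15, [-21.1, 4.2])]
bodybottom L [(0.01, [24.6, 4.5]), (0.02, [25.7, -1.6]), (0.1, [34.9, -50.3]), (0.115, [36.7, -59.4]), (0.15, [40.7, -80.7])]
bodybottom R [(0.01, [-26.6, -5.2]), (0.02, [-24.9, -11.2]), (0.1, [-11.6, -59.1]), (0.115, [-9.1, -68.1]), (0.15, [-3.3, -89.1])]
body top L [(0.01, [-2.8, 71.8]), (0.02, [-1.4, 65.1]), (0.1, [10.0, 11.0]), (0.115, [12.2, 0.9]), (0.15, [17.2, -22.8])]
R [(0.01, [-35.0, 64.0]), (0.02, [-33.2, 57.3]), (0.1, [-19.3, 3.8]), (0.115, [-16.6, -6.2]), (0.15, [-10.5, -29.6])]
```

```bash
python3 -m handwheel '[[[0,0,0,-0.002,0.007,0.02,0.6],[0,0,0,0,0,0.04,0.6],[0,0,0,0,0,0.04,0.6],[0,0,0,0,0,0.04,0.6],[0,0,0,0,0,0.04,0.6],[0,0,0,0,0,0.025,0.6],[0,0,0,0,0,0.015,0.6],[0,0,0,0,0,0,0.6]]]' 30
python3 - <<'E'
from h import *
cv2.imwrite('pics/w4.png',snapshot('wrist')[:,:,::-1]);print(sense()['force'])
E
```

```text
t: 11.9
tcp_pos: [0.4964, -0.1868, 0.0974]
tool_rot: [0.117, 0.993, 0.0, -0.001]
force: [-0.9, 0.6, 0.3]
finger_gap: 0.601
gripper_force: 0.0
[ 0.21581977 -0.01126869 -0.41648798]
```

View pics/w4.png

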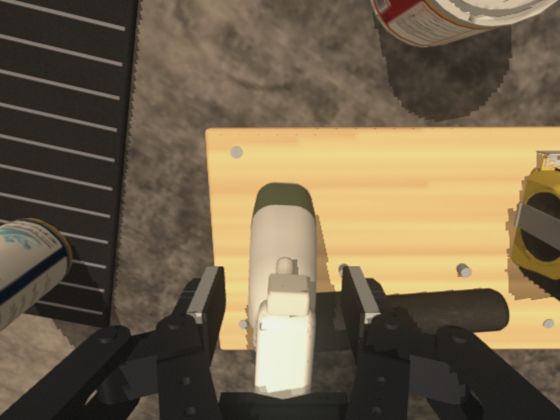

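The bottle head sits between the fingers at column 284, centred. Closing.

```bash
python3 -m handwheel '[[[0,0,0,0,0,0,0],[0,0,0,0,0,0,0],[0,0,0,0,0,0,0],[0,0,0,0,0,0,0],[0,0,0,0,0,0,0]]]' 40
python3 -c "
from h import *
s=sense();print(s['tcp_pos'],s['tool_rot'])
plan(.412,-.334,.0936,1.14)"
```

```text
t: 12.58
tcp_pos: [0.4976, -0.1865, 0.0994]
tool_rot: [0.116, 0.993, -0.001, 0.001]
force: [0.1, 0.3, 6.8]
finger_gap: 0.241
gripper_force: 41.1
[ 0.49762835 -0.18652657  0.09943449] [ 1.15831549e-01  9.93267826e-01 -6.64481676e-04  1.27913186e-03]
q1,q6 [-0.56899606 -1.90752765] tilt [ 0.0024 -0.0016] turn about tool z 11.4 shift 0.0162 -0.1698 0.0058
```

```bash
python3 -m handwheel '[[[0,0,0,0,0,-0.02,0],[0,0,0,0,0,-0.03,0],[0,0,0,0,0,-0.03,0],[0,0,5.7,0,0,0,0],[0,0,5.7,0,0,0,0],[0,0,0,0.002,-0.02,0,0],[0,0,0,0.003,-0.035,0,0],[0,0,0,0.003,-0.035,0,0],[0,0,0,0.003,-0.035,0,0],[0,0,0,0.003,-0.03,0,0],[0,0,0,0.002,-0.015,0,0],[0,0,0,0,0,0.03,0],[0,0,0,0,0,0.03,0],[0,0,0,0,0,0.012,0],[0,0,0,0,0,0.006,0],[0,0,0,0,0,0.002,0],[0,0,0,0,0,0,0]]]'
python3 -c "
from h import *
print(sense()['force'])
plan(.412,-.334,.0936,1.14)"
```

```text
t: 14.7
tcp_pos: [0.4115, -0.334, 0.099]
tool_rot: [0.214, 0.977, -0.0, 0.001]
force: [-0.1, 0.4, -1.2]
finger_gap: 0.239
gripper_force: 40.2
[-0.08892449  0.39558553 -1.20396955]
q1,q6 [-0.8928325  -2.03252736] tilt [ 0.0009 -0.0011] turn about tool z -0.0 shift -0.0004 0.0002 0.0054
```

```bash
python3 -m handwheel '[[[0,0,0,0,0,0.002,0],[0,0,0,0,0,0.001,0],[0,0,0,0,0,0,0]]]'
python3 -c "
from h import *
print(sense()['force'],sense()['tcp_pos'])"
```

```text
t: 15.08
tcp_pos: [0.4112, -0.3339, 0.0955]
tool_rot: [0.214, 0.977, -0.0, 0.0]
force: [0.8, 0.4, -0.8]
finger_gap: 0.241
gripper_force: 40.4
[ 0.75770966  0.38986329 -0.78487936] [ 0.41117277 -0.33386305  0.09549102]
```

```bash
python3 -m handwheel '[[[0,0,0,0,0,0,0.6],[0,0,0,0,0,0,0.6],[0,0,0,0,0,0,0.6],[0,0,0,0,0,-0.03,0.6],[0,0,0,0,0,-0.05,0.6],[0,0,0,0,0,-0.06,0.6],[0,0,0,0,0,-0.02,0.6]]]'
python3 -c "
from h import *
plan(.538,-.018,.2,1.338)"
```

```text
t: 15.95
tcp_pos: [0.4124, -0.3351, 0.2594]
tool_rot: [0.214, 0.977, -0.002, 0.003]
force: [1.1, 0.7, -1.0]
finger_gap: 0.596
gripper_force: 0.0
q1,q6 [-0.89292595 -2.03251857] tilt [ 0.0047 -0.0058] turn about tool z -11.4 shift -0.0491 0.3376 0.0594
```

```bash
python3 -m handwheel '[[[0,0,-5.7,0,0,0,0.75],[0,0,-5.7,0,0,0,0.75],[0,0,0,-0.008,0.056,0.006,0.75],[0,0,0,-0.008,0.056,0.006,0.75],[0,0,0,-0.008,0.056,0.006,0.75],[0,0,0,-0.008,0.056,0.006,0.75],[0,0,0,-0.008,0.056,0.006,0.75],[0,0,0,-0.008,0.056,0.006,0.75],[0,0,0,0,0,0,0.75],[0,0,0,0,0,0,0.75]]]'
python3 - <<'E'
from h import *
plan(.538,-.018,.033,1.338)
cv2.imwrite('pics/w5.png',snapshot('wrist')[:,:,::-1])
E
```

```text
t: 17.2
tcp_pos: [0.5349, -0.0178, 0.2192]
tool_rot: [0.115, 0.993, -0.0, -0.0]
force: [-0.2, 0.2, -0.7]
finger_gap: 0.753
gripper_force: 0.0
q1,q6 [-0.24187031 -1.58102695] tilt [-0.0004 -0.0004] turn about tool z 0.1 shift -0.003 0.0005 0.1862
```

View pics/w5.png

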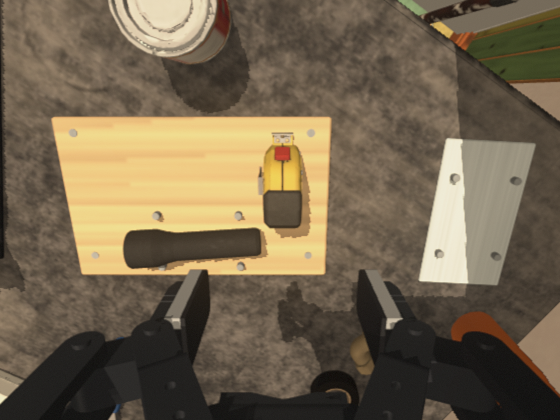

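Wrist view: tape centred at (283,180), in line with the fingers; rest visible at right with corners (446,139),(535,144),(500,285),(420,282).

```bash
python3 - <<'E'
from h import *
s=sense();M=R.from_quat(s['tool_rot']).as_matrix()
f=lambda u,v,z:(M.T@(ray('wrist',u,v,z,s)-s['tcp_pos'])*1000).round(1)[:2]
print(rect('wrist',[(446,139),(420,282),(500,285),(535,144)],.09,.16,.005,[.62,.17,1.29],s),rect('wrist',[(535,144),(446,139),(420,282),(500,285)],.16,.09,.005,[.62,.17,2.86],s))
print('rest stops',[ray('wrist',u,v,.013,s).round(4)[:2] for u,v in((455,178),(516,181),(439,254),(496,257))])
print('tape front hook',f(282,134,.02),'back',f(282,228,.04),f(282,228,.06),'L/R',f(264,205,.074),f(301,205,.074))
b=rect('wrist',[(325,274),(83,275),(53,117),(331,117)],.17,.27,.01,[.54,-.11,-.23],s);print(b)
print('stops',[f(u,v,.018) for u,v in((157,216),(239,215),(163,267),(241,267))],'torch',f(125,248,.02),f(261,242,.02))
E
```

```text
(array([0.6262, 0.1685, 1.3093]), np.float64(0.0875)) (array([0.6262, 0.1685, 2.8801]), np.float64(0.0875))
rest stops [array([0.576 , 0.1488]), array([0.5932, 0.2079]), array([0.656 , 0.1252]), array([0.6736, 0.1844])]
tape front hook [42.4 -0.1] back [-44.5  -0.1] [-36.8  -0. ] L/R [-10.6 -15.1] [-10.5  16.1]
(array([ 0.5411, -0.1087, -0.2312]), np.float64(0.0023))
stops [array([ -40.1, -127.5]), array([-38.9, -43.9]), array([ -97.9, -127.5]), array([-97.8, -44. ])] torch [ -74.8 -164.1] [-67.9 -21.9]
```

```bash
python3 -m handwheel '[[[0,0,0,-0.003,0.0005,0.02,0.75],[0,0,0,0,0,0.045,0.75],[0,0,0,0,0,0.045,0.75],[0,0,0,0,0,0.045,0.75],[0,0,0,0,0,0.02,0.75],[0,0,0,0,0,0.011,0.75],[0,0,0,0,0,0,0.75],[0,0,0,0,0,0,0],[0,0,0,0,0,0,0],[0,0,0,0,0,0,0],[0,0,0,0,0,0,0],[0,0,0,0,0,0,0],[0,0,0,0,0,0,0]]]' 40
python3 -c "
from h import *
s=sense();print(s['tcp_pos'],s['tool_rot'])
plan(.340,-.300,.033,1.14)"
```

```text
t: 18.88
tcp_pos: [0.539, -0.0184, 0.0345]
tool_rot: [0.116, 0.993, -0.0, 0.001]
force: [-1.1, -1.5, 6.5]
finger_gap: 0.368
gripper_force: 42.9
[ 0.53898975 -0.01837803  0.03449183] [ 1.15684461e-01  9.93285339e-01 -3.52231974e-04  1.10285050e-03]
q1,q6 [-0.24114872 -1.579472  ] tilt [ 0.0021 -0.001 ] turn about tool z 11.4 shift 0.0632 -0.339 0.0015
```

```bash
python3 -m handwheel '[[[0,0,0,0,0,-0.02,0],[0,0,0,0,0,-0.04,0],[0,0,0,0,0,-0.04,0],[0,0,5.7,0,0,-0.02,0],[0,0,5.7,0,0,0,0],[0,0,0,0.004,-0.02,0,0],[0,0,0,0.009,-0.045,0,0],[0,0,0,0.008,-0.045,0,0],[0,0,0,0.008,-0.045,0,0],[0,0,0,0.008,-0.045,0,0],[0,0,0,0.008,-0.045,0,0],[0,0,0,0.008,-0.045,0,0],[0,0,0,0.006,-0.034,0,0],[0,0,0,0.004,-0.015,0,0],[0,0,0,0,0,0.03,0],[0,0,0,0,0,0.04,0],[0,0,0,0,0,0.03,0],[0,0,0,0,0,0.014,0],[0,0,0,0,0,0.005,0],[0,0,0,0,0,0,0]]]'
python3 -c "
from h import *
print(sense()['force'])
plan(.340,-.300,.0305,1.14)"
```

```text
t: 21.38
tcp_pos: [0.3395, -0.2997, 0.0347]
tool_rot: [0.214, 0.977, -0.0, 0.0]
force: [0.2, -0.0, -2.1]
finger_gap: 0.37
gripper_force: 41.8
[ 0.15049053 -0.04118222 -2.11724616]
q1,q6 [-0.97098191 -2.11091508] tilt [ 0.0003 -0.0005] turn about tool z -0.0 shift -0.0006 -0.0 0.0042
```

```bash
python3 -m handwheel '[[[0,0,0,0,0,0.003,0],[0,0,0,0,0,0,0],[0,0,0,0,0,0,0.75],[0,0,0,0,0,0,0.75],[0,0,0,0,0,0,0.75],[0,0,0,0,0,-0.03,0.75],[0,0,0,0,0,-0.06,0.75],[0,0,0,0,0,-0.06,0.9],[0,0,0,0,0,-0.05,0.9],[0,0,9.5,0,0,0,0.9],[0,0,9.5,0,0,0,0.9],[0,0,9.5,0,0,0,0.9],[0,0,9.5,0,0,0,0.9],[0,0,9.5,0,0,0,0.9],[0,0,9.5,0,0,0,0.9],[0,0,9.5,0,0,0,0.9],[0,0,9.5,0,0,0,0.9],[0,0,0,0,0,0,0.9]]]'
python3 - <<'E'
from h import *
plan(.583,-.124,.18,-.186)
cv2.imwrite('pics/t6.png',cv2.resize(snapshot('top')[160:340,200:440][:,:,::-1],(720,540),interpolation=cv2.INTER_CUBIC))
E
```

```text
t: 23.62
tcp_pos: [0.3391, -0.2993, 0.2313]
tool_rot: [0.769, 0.639, 0.0, -0.0]
force: [-0.4, 0.4, -0.3]
finger_gap: 0.901
gripper_force: 0.0
q1,q6 [-0.97121221 -0.78618406] tilt [-0.0002  0.0003] turn about tool z 0.1 shift 0.2174 0.2073 0.0513
```

View pics/t6.png

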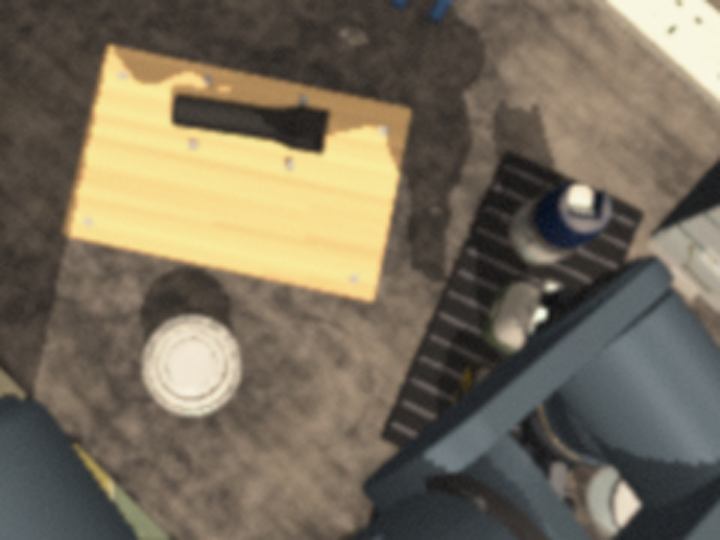

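Can (560,225) and spray (515,315) stand on the mat, tape corner shows at (468,380); torch alone on the board. Now the torch.

```bash
python3 -m handwheel '[[[0,0,0,0.036,0.0345,0.008,0.9],[0,0,0,0.036,0.0345,0.008,0.9],[0,0,0,0.036,0.0345,0.008,0.9],[0,0,0,0.036,0.0345,0.008,0.9],[0,0,0,0.036,0.0345,0.008,0.9],[0,0,0,0.036,0.0345,0.008,0.9],[0,0,0,0,0,0,0.9],[0,0,0,0,0,0,0.9]]]'
python3 - <<'E'
from h import *
plan(.583,-.124,.017,-.186)
s=sense();np.save('w7.npy',np.r_[s['tcp_pos'],s['tool_rot']])
cv2.imwrite('pics/w7.png',snapshot('wrist')[:,:,::-1])
E
```

```text
t: 24.68
tcp_pos: [0.582, -0.1257, 0.1829]
tool_rot: [0.769, 0.639, -0.001, -0.001]
force: [-0.1, -0.0, 0.1]
finger_gap: 0.897
gripper_force: 0.0
q1,q6 [-0.40002417 -0.21467719] tilt [-0.0017  0.0002] turn about tool z 0.1 shift 0.0019 0.0007 0.1659
```

View pics/w7.png

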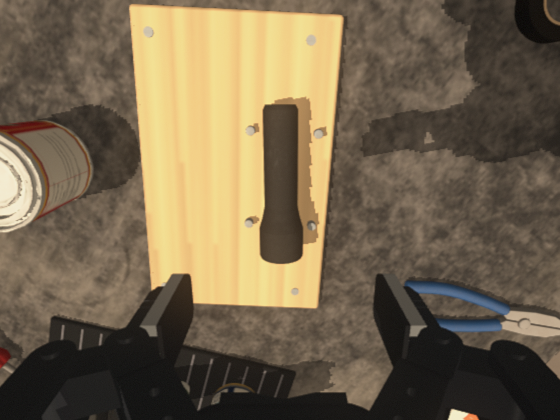

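```bash
python3 - <<'E'
from h import *
s=sense();M=R.from_quat(s['tool_rot']).as_matrix()
f=lambda u,v,z:(M.T@(ray('wrist',u,v,z,s)-s['tcp_pos'])*1000).round(1)[:2]
print(f(281,105,.03),f(281,105,.042),f(281,262,.02),f(281,262,.03),f(281.5,262,.045))
print([f(u,v,.018) for u,v in((251,130),(319,133),(249,222),(312,226))])
E
```

```text
[71.2 -1.3] [71.7 -1.2] [-71.8  -1.6] [-66.8  -1.5] [-59.3  -1. ]
[array([ 50.5, -26.7]), array([48.1, 30.7]), array([-32.3, -30.9]), array([-36.1,  27. ])]
```

```bash
python3 -m handwheel '[[[0,0,0,0.005,-0.001,0.02,0.9],[0,0,0,0,0,0.045,0.9],[0,0,0,0,0,0.045,0.9],[0,0,0,0,0,0.03,0.9],[0,0,0,0,0,0.016,0.9],[0,0,0,0,0,0.01,0.9],[0,0,0,0,0,0,0.9],[0,0,0,0,0,0,0],[0,0,0,0,0,0,0],[0,0,0,0,0,0,0],[0,0,0,0,0,0,0],[0,0,0,0,0,0,0],[0,0,0,0,0,0,0]]]' 40
python3 -c "
from h import *
s=sense();print(s['tcp_pos'],s['finger_gap'],s['gripper_force'])
plan(.624,.167,.1,1.286)"
```

```text
t: 26.35
tcp_pos: [0.5829, -0.1208, 0.0184]
tool_rot: [0.77, 0.638, 0.0, 0.0]
force: [-1.1, 0.7, 5.4]
finger_gap: 0.381
gripper_force: 39.6
[ 0.58293068 -0.12076     0.01836615] 0.38077733311014117 39.62767139848438
q1,q6 [-0.39176103 -0.20504056] tilt [ 0.0006 -0.0004] turn about tool z -84.4 shift 0.0414 0.2877 -0.0816
```

```bash
python3 -m handwheel '[[[0,0,0,0,0,-0.02,0],[0,0,0,0,0,-0.04,0],[0,0,0,0,0,-0.04,0],[0,0,-9.4,0,0,0,0],[0,0,-9.4,0,0,0,0],[0,0,-9.4,0,0,0,0],[0,0,-9.4,0,0,0,0],[0,0,-9.4,0,0,0,0],[0,0,-9.4,0,0,0,0],[0,0,-9.4,0,0,0,0],[0,0,-9.4,0,0,0,0],[0,0,-9.2,0,0,0,0],[0,0,0,0.005,0.03,0,0],[0,0,0,0.006,0.045,0,0],[0,0,0,0.006,0.045,0,0],[0,0,0,0.006,0.045,0,0],[0,0,0,0.006,0.045,0,0],[0,0,0,0.006,0.045,0,0],[0,0,0,0.006,0.033,0,0],[0,0,0,0,0,0,0]]]'
python3 - <<'E'
from h import *
plan(.624,.167,.0134,1.286)
cv2.imwrite('pics/w8.png',snapshot('wrist')[:,:,::-1])
E
```

```text
t: 28.85
tcp_pos: [0.6242, 0.17, 0.1182]
tool_rot: [0.14, 0.99, 0.0, 0.001]
force: [0.1, -0.3, -1.2]
finger_gap: 0.378
gripper_force: 40.4
q1,q6 [ 0.09324385 -1.19710814] tilt [0.0013 0.0005] turn about tool z 0.2 shift -0.0007 -0.0029 0.1048
```

View pics/w8.png

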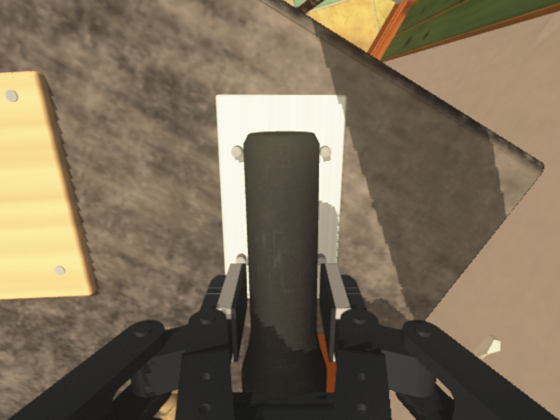

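```bash
python3 - <<'E'
from h import *
s=sense();M=R.from_quat(s['tool_rot']).as_matrix()
f=lambda u,v,z:(M.T@(ray('wrist',u,v,z,s)-s['tcp_pos'])*1000).round(1)[:2]
print(f(238,152,.013),f(325,152,.013),f(241,258,.013),f(321,258,.013),f(217,95,.005),f(346,95,.005))
print('torch end',f(282,132,.12+.03))
E
```

```text
[ 40.7 -30.2] [40.7 30. ] [-40.2 -31.1] [-40.2  29.9] [ 78.2 -44. ] [78.2 43.8]
torch end [68.8  0.7]
```

```bash
python3 -m handwheel '[[[0,0,0,-0.001,0,0.03,0],[0,0,0,0,0,0.04,0],[0,0,0,0,0,0.02,0],[0,0,0,0,0,0.009,0],[0,0,0,0,0,0.004,0],[0,0,0,0,0,0.001,0],[0,0,0,0,0,0,0]]]'
python3 -c "
from h import *
print(sense()['tcp_pos'],sense()['force'])"
```

```text
t: 29.78
tcp_pos: [0.6259, 0.167, 0.0142]
tool_rot: [0.142, 0.99, 0.0, 0.001]
force: [0.1, 0.5, -0.8]
finger_gap: 0.383
gripper_force: 40.4
[0.62588875 0.16698627 0.01424889] [ 0.09244404  0.53254262 -0.75576508]
```

```bash
python3 -m handwheel '[[[0,0,0,0,0,0.001,0],[0,0,0,0,0,0,0.9],[0,0,0,0,0,0,0.9],[0,0,0,0,0,0,0.9],[0,0,0,0,0,0,0.9],[0,0,0,0,0,-0.03,0.9],[0,0,0,0,0,-0.05,0.9],[0,0,0,0,0,-0.06,0.6],[0,0,0,0,0,-0.06,0.6],[0,0,0,0,0,-0.05,0.6],[0,0,0,0,0,0,0.6]]]'
python3 - <<'E'
from h import *
plan(.4112,-.3339,.27,1.14)
s=sense()
cv2.imwrite('pics/w9.png',snapshot('wrist')[:,:,::-1])
M=R.from_quat(s['tool_rot']).as_matrix()
E
```

```text
t: 31.15
tcp_pos: [0.6282, 0.1672, 0.2682]
tool_rot: [0.142, 0.99, 0.001, 0.006]
force: [0.2, 0.5, -0.9]
finger_gap: 0.599
gripper_force: 0.0
q1,q6 [ 0.08860728 -1.19759964] tilt [0.0116 0.001 ] turn about tool z 8.4 shift -0.0121 -0.546 -0.0018
```

View pics/w9.png

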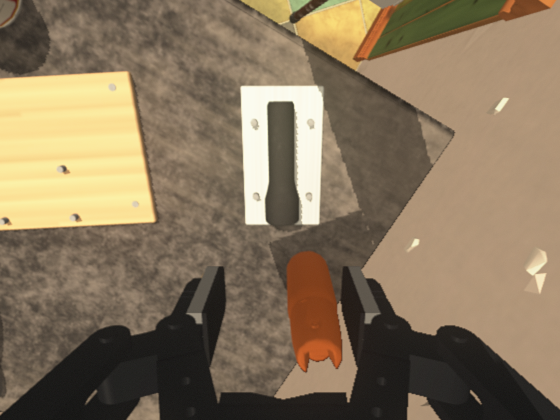

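```bash
python3 - <<'E'
from h import *
s=sense();M=R.from_quat(s['tool_rot']).as_matrix()
f=lambda u,v,z:(M.T@(ray('wrist',u,v,z,s)-s['tcp_pos'])*1000).round(1)[:2]
print('torch',f(281,101,.025),f(281,101,.04),f(283,227,.025),f(283,227,.035))
print('plate',f(241,86,.005),f(323,86,.005),f(246,224,.005),f(319,224,.005),'stops',[f(u,v,.013) for u,v in((255,124),(311,124),(257,197),(308,197))])
E
```

```text
torch [71.2 -1.2] [71.6 -1.1] [-67.    0.9] [-63.1   0.9]
plate [ 86.  -43.8] [86.  43.3] [-70.8 -43.6] [-70.8  44.1] stops [array([ 47.2, -29.3]), array([47.2, 31. ]), array([-34.6, -29. ]), array([-34.6,  29.6])]
```

The torch lies centred on the rest (ends at (281,101),(283,227); about 3 mm off the middle) and released. Now the bottle goes back.

```bash
python3 -m handwheel '[[[0,0,8.4,0,0,0,0.6],[0,0,0,-0.001,-0.055,0,0.6],[0,0,0,-0.001,-0.055,0,0.6],[0,0,0,-0.001,-0.055,0,0.6],[0,0,0,-0.001,-0.055,0,0.6],[0,0,0,-0.001,-0.055,0,0.6],[0,0,0,-0.001,-0.055,0,0.6],[0,0,0,-0.001,-0.055,0,0.6],[0,0,0,-0.001,-0.055,0,0.6],[0,0,0,-0.002,-0.055,0,0.6],[0,0,0,-0.002,-0.05,0,0.6],[0,0,0,0,0,0,0.6],[0,0,0,0,0,0,0.6]]]'
python3 - <<'E'
from h import *
plan(.4112,-.3339,.0955,1.14)
cv2.imwrite('pics/w10.png',snapshot('wrist')[:,:,::-1])
E
```

```text
t: 32.83
tcp_pos: [0.4075, -0.3321, 0.2608]
tool_rot: [0.214, 0.977, 0.001, -0.001]
force: [0.4, 0.3, 0.5]
finger_gap: 0.6
gripper_force: 0.0
q1,q6 [-0.89691954 -2.03572229] tilt [-0.0022  0.0035] turn about tool z -0.1 shift -0.0041 -0.0 0.1653
```

View pics/w10.png

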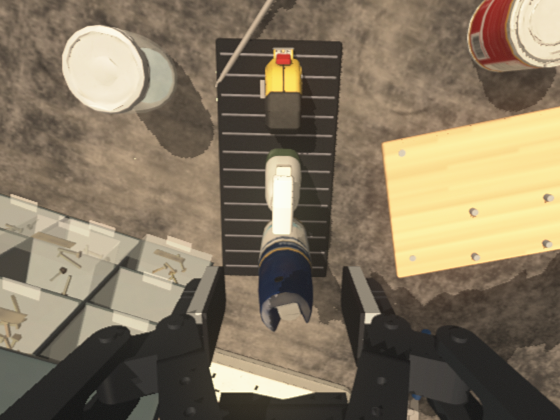

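All three stand in line on the mat (tape 283,95; bottle 283,195; can 285,270), bottle centred between the fingers.

```bash
python3 -m handwheel '[[[0,0,0,-0.004,0,0.02,0.6],[0,0,0,0,0,0.04,0.6],[0,0,0,0,0,0.04,0.6],[0,0,0,0,0,0.035,0.6],[0,0,0,0,0,0.02,0.6],[0,0,0,0,0,0.01,0.6],[0,0,0,0,0,0,0.6],[0,0,0,0,0,0,0],[0,0,0,0,0,0,0],[0,0,0,0,0,0,0],[0,0,0,0,0,0,0],[0,0,0,0,0,0,0],[0,0,0,0,0,-0.02,0],[0,0,0,0,0,-0.03,0],[0,0,0,0,0,-0.03,0],[0,0,-5.7,0,0,0,0],[0,0,-5.7,0,0,0,0],[0,0,0,0,0,0,0]]]'
python3 -c "
from h import *
print(sense()['tcp_pos'],sense()['finger_gap'],sense()['force'])
plan(.4976,-.1865,.0994,1.338)"
```

```text
t: 35.12
tcp_pos: [0.4115, -0.3347, 0.1771]
tool_rot: [0.117, 0.993, 0.0, -0.0]
force: [0.6, 0.2, -1.4]
finger_gap: 0.239
gripper_force: 39.3
[ 0.41150356 -0.33467976  0.17712313] 0.2387059750039342 [ 0.63178156  0.23944018 -1.36625347]
q1,q6 [-0.89352739 -2.2305232 ] tilt [-0.0006  0.0004] turn about tool z -0.1 shift -0.0496 0.164 0.0777
```

```bash
python3 -m handwheel '[[[0,0,0,-0.006,0.02,0,0],[0,0,0,-0.012,0.04,0,0],[0,0,0,-0.012,0.04,0,0],[0,0,0,-0.012,0.04,0,0],[0,0,0,-0.0076,0.024,0,0],[0,0,0,0,0,0.03,0],[0,0,0,0,0,0.03,0],[0,0,0,0,0,0.01,0],[0,0,0,0,0,0.004,0],[0,0,0,0,0,0,0]]]'
python3 -c "
from h import *
print(sense()['force'])
plan(.4976,-.1865,.0994,1.338)"
```

```text
t: 36.38
tcp_pos: [0.4983, -0.1872, 0.1038]
tool_rot: [0.116, 0.993, -0.0, 0.0]
force: [0.5, -0.0, -2.4]
finger_gap: 0.24
gripper_force: 39.3
[ 0.45496654 -0.04116831 -2.39748558]
q1,q6 [-0.56931857 -1.90703917] tilt [ 0.0008 -0.0006] turn about tool z -0.0 shift 0.0009 0.0005 0.0044
```

```bash
python3 -m handwheel '[[[0,0,0,0.001,0.0005,0.0015,0],[0,0,0,0,0,0.001,0],[0,0,0,0,0,0,0]]]'
python3 -c "
from h import *
print(sense()['force'],sense()['tcp_pos'])"
```

```text
t: 36.75
tcp_pos: [0.4976, -0.1863, 0.1024]
tool_rot: [0.116, 0.993, -0.0, 0.001]
force: [-0.5, 1.4, 5.0]
finger_gap: 0.246
gripper_force: 40.3
[-0.51577564  1.42897021  5.00315903] [ 0.4976095  -0.18633019  0.10237514]
```

```bash
python3 -m handwheel '[[[0,0,0,0,0,0,0.6],[0,0,0,0,0,0,0.6],[0,0,0,0,0,0,0.6],[0,0,0,0,0,-0.03,0.6],[0,0,0,0,0,-0.05,0.6],[0,0,0,0,0,-0.06,0.6],[0,0,5.7,0,0,0,0.75],[0,0,5.7,0,0,0,0.75],[0,0,0,0,0,0,0.75]]]'
python3 -c "
from h import *
plan(.3391,-.2993,.2,1.14)"
```

```text
t: 37.88
tcp_pos: [0.4969, -0.1859, 0.2408]
tool_rot: [0.213, 0.977, 0.0, -0.0]
force: [0.2, -0.2, 0.2]
finger_gap: 0.747
gripper_force: 0.0
q1,q6 [-0.56875759 -1.70933739] tilt [-0.0002  0.0001] turn about tool z 0.0 shift 0.096 -0.1689 0.0408
```

```bash
python3 -m handwheel '[[[0,0,0,0.024,-0.0422,0.01,0.75],[0,0,0,0.024,-0.0422,0.01,0.75],[0,0,0,0.024,-0.0422,0.01,0.75],[0,0,0,0.024,-0.0422,0.01,0.75],[0,0,0,0,0,0,0.75],[0,0,0,0,0,0,0.75]]]'
python3 -c "
from h import *
plan(.3391,-.2993,.0317,1.14)"
```

```text
t: 38.62
tcp_pos: [0.3395, -0.2992, 0.2007]
tool_rot: [0.214, 0.977, 0.0, 0.0]
force: [0.6, 0.6, 0.3]
finger_gap: 0.749
gripper_force: 0.0
q1,q6 [-0.97056174 -2.1102822 ] tilt [0.0002 0.0005] turn about tool z -0.0 shift 0.0003 -0.0002 0.169
```

```bash
python3 -m handwheel '[[[0,0,0,0,0,0.02,0.75],[0,0,0,0,0,0.045,0.75],[0,0,0,0,0,0.045,0.75],[0,0,0,0,0,0.035,0.75],[0,0,0,0,0,0.015,0.75],[0,0,0,0,0,0.009,0.75],[0,0,0,0,0,0,0.75],[0,0,0,0,0,0,0],[0,0,0,0,0,0,0],[0,0,0,0,0,0,0],[0,0,0,0,0,0,0],[0,0,0,0,0,0,0],[0,0,0,0,0,-0.02,0],[0,0,0,0,0,-0.04,0],[0,0,0,0,0,-0.04,0],[0,0,-5.7,0,0,-0.02,0],[0,0,-5.7,0,0,0,0],[0,0,0,0,0,0,0]]]'
python3 -c "
from h import *
print(sense()['tcp_pos'],sense()['finger_gap'],sense()['force'])
plan(.539,-.0184,.0345,1.338)"
```

```text
t: 40.88
tcp_pos: [0.3389, -0.2988, 0.152]
tool_rot: [0.117, 0.993, 0.0, -0.0]
force: [0.3, -0.2, -2.9]
finger_gap: 0.367
gripper_force: 40.6
[ 0.33894475 -0.29882328  0.15197174] 0.367114027864379 [ 0.27743935 -0.17784384 -2.93321262]
q1,q6 [-0.97074206 -2.30782736] tilt [-0.0002  0.0002] turn about tool z -0.1 shift -0.13 0.319 0.1175
```

```bash
python3 -m handwheel '[[[0,0,0,0,0.019,0,0],[0,0,0,0,0.04,0,0],[0,0,0,0,0.045,0,0],[0,0,0,0,0.045,0,0],[0,0,0,0,0.045,0,0],[0,0,0,0,0.045,0,0],[0,0,0,0,0.045,0,0],[0,0,0,0,0.035,0,0],[0,0,0,-0.02,0,0,0],[0,0,0,-0.04,0,0,0],[0,0,0,-0.04,0,0,0],[0,0,0,-0.03,0,0,0],[0,0,0,0,0,0.03,0],[0,0,0,0,0,0.04,0],[0,0,0,0,0,0.03,0],[0,0,0,0,0,0.01,0],[0,0,0,0,0,0.003,0],[0,0,0,0,0,0,0]]]'
python3 -c "
from h import *
print(sense()['force'])
plan(.539,-.0184,.0345,1.338)"
```

```text
t: 43.12
tcp_pos: [0.5398, -0.0186, 0.0395]
tool_rot: [0.116, 0.993, -0.0, 0.001]
force: [-0.3, -0.0, -2.1]
finger_gap: 0.363
gripper_force: 40.7
[-0.31517649 -0.03962498 -2.10377728]
q1,q6 [-0.24141078 -1.57987673] tilt [ 0.0013 -0.0003] turn about tool z 0.0 shift 0.0008 -0.0 0.005
```

```bash
python3 -m handwheel '[[[0,0,0,0.001,0,0.002,0],[0,0,0,0,0,0.0015,0],[0,0,0,0,0,0,0]]]'
python3 -c "
from h import *
print(sense()['force'],sense()['tcp_pos'])"
```

```text
t: 43.5
tcp_pos: [0.5387, -0.0186, 0.0367]
tool_rot: [0.116, 0.993, -0.0, 0.001]
force: [-1.2, -0.2, 5.4]
finger_gap: 0.37
gripper_force: 41.5
[-1.24685686 -0.24554796  5.4432286 ] [ 0.53871987 -0.01859384  0.03670037]
```

```bash
python3 -m handwheel '[[[0,0,0,0,0,0,0.75],[0,0,0,0,0,0,0.75],[0,0,0,0,0,0,0.75],[0,0,0,0,0,-0.03,0.75],[0,0,0,0,0,-0.05,0.75],[0,0,0,0,0,-0.055,1],[0,0,0,0,0,-0.055,1],[0,0,0,0,0,-0.055,1],[0,0,10,0,0,0,1],[0,0,10,0,0,0,1],[0,0,10,0,0,0,1],[0,0,10,0,0,0,1],[0,0,10,0,0,0,1],[0,0,10,0,0,0,1],[0,0,10,0,0,0,1],[0,0,10,0,0,0,1],[0,0,10,0,0,0,1],[0,0,0,0,0,0,1]]]'
python3 -c "
from h import *
plan(.4826,-.3665,.29,-.234)"
```

```text
t: 45.75
tcp_pos: [0.538, -0.0184, 0.2801]
tool_rot: [0.784, 0.621, -0.0, -0.0]
force: [0.1, -0.1, 0.7]
finger_gap: 1.0
gripper_force: 0.0
q1,q6 [-0.24188597 -0.01154845] tilt [-0.0006  0.0002] turn about tool z 0.2 shift -0.3515 0.0268 -0.0099
```

```bash
python3 -m handwheel '[[[0,0,0,-0.05,0.004,0,1],[0,0,0,-0.05,0.004,0,1],[0,0,0,-0.05,0.004,0,1],[0,0,0,-0.05,0.004,0,1],[0,0,0,-0.05,0.004,0,1],[0,0,0,-0.05,0.004,0,1],[0,0,0,-0.05,0.003,0,1],[0,0,0,0,0,0,1],[0,0,0,0,0,0,1]]]'
python3 - <<'E'
from h import *
plan(.4826,-.3665,.0985,-.234)
cv2.imwrite('pics/w11.png',snapshot('wrist')[:,:,::-1])
E
```

```text
t: 46.88
tcp_pos: [0.4836, -0.3647, 0.2798]
tool_rot: [0.784, 0.621, 0.0, -0.001]
force: [0.3, -0.4, -0.5]
finger_gap: 0.996
gripper_force: 0.0
q1,q6 [-0.8307271  -0.59962143] tilt [-0.0007  0.0016] turn about tool z 0.2 shift -0.0019 -0.0006 0.1813
```

View pics/w11.png

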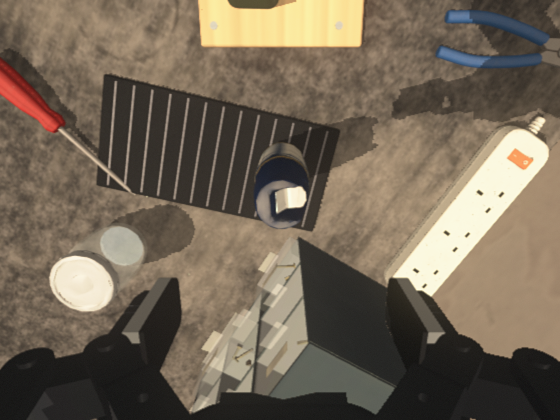

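The can stands alone on the mat at (282,185), where I left it. Regrasping at the same pose.

```bash
python3 -m handwheel '[[[0,0,0,-0.002,-0.0005,0.02,1],[0,0,0,0,0,0.045,1],[0,0,0,0,0,0.045,1],[0,0,0,0,0,0.04,1],[0,0,0,0,0,0.02,1],[0,0,0,0,0,0.01,1],[0,0,0,0,0,0,1],[0,0,0,0,0,0,0],[0,0,0,0,0,0,0],[0,0,0,0,0,0,0],[0,0,0,0,0,0,0],[0,0,0,0,0,0,0],[0,0,0,0,0,-0.02,0],[0,0,0,0,0,-0.045,0],[0,0,0,0,0,-0.045,0],[0,0,0,0,0,-0.045,0],[0,0,0,0,0,-0.045,0],[0,0,0,0,0,0,0]]]'
python3 -c "
from h import *
print(sense()['tcp_pos'],sense()['finger_gap'],sense()['force'])
plan(.5131,-.1059,.102,-.234)"
```

```text
t: 49.18
tcp_pos: [0.4845, -0.3687, 0.3043]
tool_rot: [0.784, 0.62, 0.0, 0.005]
force: [-0.7, 0.0, -2.3]
finger_gap: 0.528
gripper_force: 41.8
[ 0.48451623 -0.36873021  0.30429492] 0.5284540085445538 [-0.73882784  0.04069775 -2.34285226]
q1,q6 [-0.83390572 -0.60152716] tilt [ 0.0062 -0.0067] turn about tool z 0.1 shift 0.2623 -0.0331 0.2023
```

```bash
python3 -m handwheel '[[[0,0,0,0.02,-0.002,0,0],[0,0,0,0.04,-0.005,0,0],[0,0,0,0.04,-0.005,0,0],[0,0,0,0.04,-0.005,0,0],[0,0,0,0.04,-0.005,0,0],[0,0,0,0.04,-0.005,0,0],[0,0,0,0.03,-0.005,0,0],[0,0,0,0.012,-0.001,0,0],[0,0,0,0,0,0,0],[0,0,0,0,0,0.03,0],[0,0,0,0,0,0.03,0]]]'
python3 -c "
from h import *
plan(.5131,-.1059,.102,-.234)"
```

```text
t: 50.55
tcp_pos: [0.5115, -0.106, 0.2395]
tool_rot: [0.785, 0.62, -0.0, 0.001]
force: [0.7, -0.3, -2.5]
finger_gap: 0.527
gripper_force: 41.8
q1,q6 [-0.41804498 -0.18407464] tilt [ 0.0008 -0.0011] turn about tool z 0.0 shift 0.0004 0.0016 0.1375
```

```bash
python3 -m handwheel '[[[0,0,0,0,0.0015,0.04,0],[0,0,0,0,0,0.04,0],[0,0,0,0,0,0.03,0],[0,0,0,0,0,0.015,0],[0,0,0,0,0,0.006,0],[0,0,0,0,0,0,0]]]'
python3 -c "
from h import *
print(sense()['force'])
plan(.5131,-.1059,.102,-.234)"
```

```text
t: 51.3
tcp_pos: [0.5132, -0.1055, 0.1096]
tool_rot: [0.784, 0.62, 0.0, 0.0]
force: [-0.3, -0.7, -2.0]
finger_gap: 0.525
gripper_force: 41.8
[-0.34991986 -0.73829495 -1.99833139]
q1,q6 [-0.41610452 -0.18326419] tilt [ 0.0008 -0.0005] turn about tool z 0.1 shift -0.0004 0.0 0.0076
```

```bash
python3 -m handwheel '[[[0,0,0,0,0,0.003,0],[0,0,0,0,0,0.002,0],[0,0,0,0,0,0,0]]]'
python3 -c "
from h import *
print(sense()['force'],sense()['tcp_pos'])"
```

```text
t: 51.68
tcp_pos: [0.5134, -0.1052, 0.1057]
tool_rot: [0.784, 0.62, 0.0, 0.001]
force: [-1.8, 0.6, 5.0]
finger_gap: 0.528
gripper_force: 42.4
[-1.78302161  0.55180944  5.04670163] [ 0.51336883 -0.10516199  0.10566825]
```

```bash
python3 -m handwheel '[[[0,0,0,0,0,0,1],[0,0,0,0,0,0,1],[0,0,0,0,0,0,1],[0,0,0,0,0,-0.02,1],[0,0,0,0,0,-0.04,1],[0,0,0,0,0,-0.05,1],[0,0,0,0,0,-0.05,1],[0,0,0,0,0,-0.05,1],[0,0,0,0,0,-0.04,1],[0,0,0,0,0,0,1],[0,0,0,0,0,0,1],[0,0,0,0,0,0,1]]]'
python3 - <<'E'
from h import *
s=sense();print(s['t'],s['tcp_pos'],s['force'])
a=snapshot('wrist');b=snapshot('side')[170:330,140:340]
cv2.imwrite('pics/end.png',np.hstack([cv2.resize(a,(400,300)),cv2.resize(b,(375,300))])[:,:,::-1])
E
```

```text
t: 53.18
tcp_pos: [0.5118, -0.1046, 0.3525]
tool_rot: [0.784, 0.62, -0.001, -0.002]
force: [0.6, 0.0, -0.2]
finger_gap: 1.006
gripper_force: 0.0
53.175 [ 0.51181421 -0.10455558  0.35252022] [ 0.59617214  0.04388473 -0.21582501]
```

View pics/end.png

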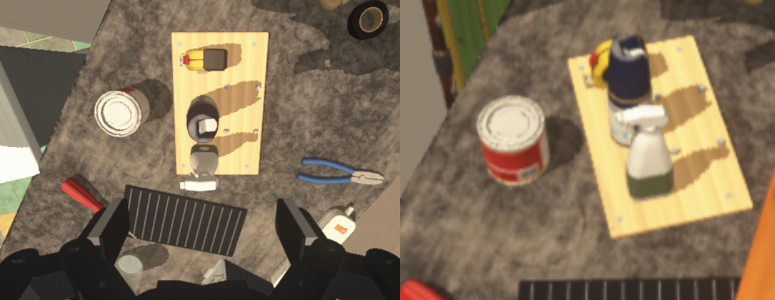

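The final views show all three upright and square at their starting places on the board (tape 205,58; can 203,118; bottle 203,160), the paint tin untouched and the gripper clear. Handing in.

```bash
python3 -c "
from station import sign_off
print(sign_off())"
```

```text
the job is handed in; nothing more can be done
None
```

The job is handed in at about 53 s of the 141 s allowed: the torch lies on its rest about 3 mm off the middle, and the oil can, spray bottle and tape measure are back upright and square at their starting places. The paint tin was not touched, and the hand-in call returned no verdict.

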